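Check the spectrophotometer with the amber standard

ROBOT

A 7-joint arm with a two-finger parallel gripper is mounted at the origin on the work surface. World frame = base frame: x ahead of the robot, y to its left, z up, the work surface at z = 0. Lengths are in m, angles in degrees, forces in N, time in s.
With the tool pointing down it reaches from about 0.4 to 0.85 m from the base axis. Payload 10.4 kg.
Tool frame: the origin (TCP) lies on the centre line of the jaws, within the pads' length; the fingertips stand 8 mm ahead of it and the grasp point (between the pads) lies 11 mm behind it (tcp_to_tips is the y of the fingertips in the tool frame, in m); y points along the fingers, x is the direction in which the jaws open and shut, and the axes are right-handed (so a half turn about y gives the same grasp; the last joint's range is limited). The gripper opens to 87 mm and grips with 3 to 60 N. Pads are 19 mm wide; open, the fingers measure 117 mm over their backs; the gripper's body (75 mm by 190 mm) begins 51 mm behind the grasp point.
Start: joints at [62.533, 19.034, -3.707, 83.658, 1.238, 77.344, -5.071], TCP at [0.276, -0.561, 0.231] pointing down, gripper open.
Joint ranges: [-148.97, 148.97], [-28.65, 121.19], [-84.17, 76.75], [9.2, 138.47], [-72.65, 252.65], [3.7, 117.97], [-149.18, 149.18]. Speed limits (degrees/s): [127.2, 127.2, 159.86, 159.86, 180, 180, 180].

INTERFACE

Orientations are given as [roll, pitch, yaw] about the fixed x, y, z axes, in that order (R = Rz(yaw) Ry(pitch) Rx(roll)).
In Python, from plant import * gives the robot as it stands. The module is installed in compiled form; this text tells all that it offers.
- The arm moves only by the shell command python3 -m creep 'ROWS' [FORCE]. ROWS is JSON, a list of rows, each an object with "fingers": the finger opening in mm, from 0 to 87; "travel": the shift along the tool's x, y, z in units of 60 mm (1.0 is 60 mm), a list of three; "spin": the turn about the tool's y in degrees. In form: [{"fingers": fingers, "travel": [x, y, z], "spin": spin}, ...]. A call has exactly 8 rows; each row shifts and turns the commanded pose from where the row before left it, along the tool's axes as they then stand; what a row does not reach is not made up. A row lasts 1/8 s, in which the tool goes at most 62.5 mm and 10.7 degrees, less where a joint would pass 70% of its speed; a pose out of reach is approached as far as the arm can. A call is refused whole if a number of a shift passes 1 or a number of a turn 10.7, either way. A call with a gripper value outside its range is refused whole. The fingers move at their own pace and stop on an object; FORCE is the grip in N (left out, the last holds). Time passes only in rows, so rows that do not move let the fingers close, or fill a call up. It gives the time, the measured TCP pose, the force and the opening at its end, in the units of the state.
- read_state(): the state, without advancing time (a new reading comes with each control period).
- camera(name): name is "scene" or "side" or "wrist"; returns a dict with "image" (420x560x3 uint8, blue, green, red), "camera_matrix" (3x3 intrinsics, pixels), "dist_coeffs" ([k1, k2, p1, p2, k3] as OpenCV has them; the pictures are not rectified), "R" (3x3) and "t" (3): a world point X has camera coordinates R X + t. Camera axes: x right, y down, z forward; pixel columns grow to the right and rows downward; lengths in m; the calibration is good to about 2 mm. A picture is of the moment at which its call begins. There is no depth.
- sign_off(): hands the job in, once; it reports no verdict.
The state is a dict: "time": time; "joints": joint angles; "qvel": joint speeds; "tau": joint torques, N m; "eef_pos": TCP position; "tcp_rot": TCP orientation; "ft_force": force on the tool from outside, world axes, zero at the start; "ft_torque": the same for the moment, N m; "opening": finger opening in m.
Only numpy, scipy, OpenCV 4.12 (cv2) and the standard library are available. Lean on these libraries where they do the work, as an engineer would, in place of code of your own. Each camera call takes 0.05 s, during which the arm holds its last target. There are 200 camera calls.

TASK

Check the spectrophotometer with the amber standard: take the orange-capped cell from the rack and lower it, without dropping it, fully home into the holder in the open sample compartment. Then push the sliding door along its track, firmly enough to squeeze the light seal but without slamming it or forcing it hard against the frame, until it is home and its spring catch has popped up behind it. With the door shut, press the green key right down and let it go; leave the other two cells and the things on the bench where they are.

Things in the scene. Friction and masses are not known exactly. Their poses are not given: they have to be found in the camera images.
- spectro: spectrophotometer, light grey case 300 deep (x) by 340 wide (y) by 150 mm high; origin: centre of its underside, x from front to back, z up. The front 90 mm is a deck 115 mm high with keys and a display (up to 170 mm, at +y). The sample compartment is an open well in the top, x -40 to 90, y -110 to -10 mm, 85 mm deep. The door runs along y on top between rails 163 mm high
- holder_mouth (a point): centre of the mouth of the upright round bore in the aluminium cell holder, a 46 mm square block in the middle of the well (x 25, y -65 mm of the case); the mouth is 95 mm above the bench, 55 mm below the top of the case. The bore is 28 mm wide, 26 mm deep: a cell fully home in it has its centre 9 mm above this point and its top 44 mm above it, below the door
- cell_amber_mid (a point): centre (half-way up) of the amber glass cell with the orange cap: a closed round cell 25 mm in diameter and 70 mm high, 45 g, standing upright in the rack; the cap is the top 16 mm and as wide as the glass. Its z axis points up along the cell
- cell_blue_mid (a point): centre of the blue cell with the blue cap, same size, in the same rack; leave it there
- cell_clear_mid (a point): centre of the clear cell with the white cap, same size, in the same rack; leave it there
- rack: white rack fixed to the bench, 170 (its x) by 60 (its y) by 35 mm high, with three 29 mm bores 30 mm deep in a row 50 mm apart along its x; the cells stand in the bores on a 5 mm floor, their tops 75 mm above the bench. Origin at the centre of its underside
- door_rib (a point): centre of the upright blue grip rib in the middle of the door, 70 mm long (x), 10 mm thick (y), 24 mm high, from 160 to 184 mm above the bench; push it from its +y side. The door unit is screwed on through slotted holes: with the door home the rib is at x 25, y -60 mm of the case, give or take 10 mm in y, differently each time, so home is found by feel and by the catch
- read_key_top (a point): centre of the top of the round green key, 26 mm in diameter, on the front deck, its top 132 mm above the bench; it is pressed straight down by 5 mm, which takes 4 N, and springs back
- read_key (a joint): travel of the green key in m: 0 when up, 0.005 when right down
- flask: conical glass flask on the bench, 140 mm high, not to be disturbed
- vial: small amber vial with a black cap, not to be disturbed
- stopper: small black rubber stopper on the bench, not to be disturbed
- tip_box: blue box of pipette tips, not to be disturbed
- wash_bottle: white wash bottle with a red cap, not to be disturbed
- beaker: glass beaker, not to be disturbed
- door: flat dark grey sliding door, 136 (x) by 120 (y) by 8 mm, top face 160 mm above the bench, axes as the case. It slides along y only, by 115 mm, starts open at +y of the well and closes towards -y against a dark grey bar, 166 mm high; friction 2 to 3 N. Over the last 6 mm it squeezes a black rubber seal on the bar: about 10 N of push brings it home; bar and seal stand at most 20 N in all
- catch (a joint): downward travel in m of the yellow spring catch (30 by 6 mm, in the top of the case, x 25, y about 4 mm): 0.0045 while the door lies over it and holds it down, 0 when it has popped up 4.5 mm behind the +y edge of the door. It pops up about 1 mm before the door stands hard against the bar and then holds it shut; let go sooner, the door springs back some 5 mm
Mind the look-alikes: they are no part of the job. What is shaped like the part that bears cell_amber_mid but pink or red is not meant.

How it is judged (in metres and radians):
On the way, in this order (a step that is already met when the one before it is completed fails the run):
1. the amber cell stands fully home in the holder, let go (horizontal distance between cell_amber_mid and holder_mouth below 0.004 m and z of cell_amber_mid in the frame of holder_mouth below 0.0115 m and angle between cell_amber_mid's own z axis and vertical below 0.1 rad and contact force between the fingers and cell_amber below 0.1 N), for 0.2 s.
2. the door is home, its catch popped up behind it (value of joint catch below 0.0015 m and y of door_rib in the frame of spectro below -0.045 m), for 0.3 s.
3. the green key is pressed right down (value of joint read_key above 0.004 m), for 0.05 s.
At the end, for the whole second after the job is handed in: The amber cell stands upright and fully home in the holder (within 4 mm of its axis, at most 2.5 mm short of the bottom), the door is shut with its catch popped up behind it (to within 1.5 mm of fully up), and the green key, having been pressed with the door shut, is up again (all of step 2 and horizontal distance between cell_amber_mid and holder_mouth below 0.004 m and z of cell_amber_mid in the frame of holder_mouth below 0.0115 m and angle between cell_amber_mid's own z axis and vertical below 0.1 rad and value of joint read_key below 0.001 m); the robot touches nothing.
It fails at once if the door is pressed against its bar and seal with more than 20 N (contact force between door and door_frame above 20 N).
It fails at once if the door is slammed (faster than 0.3 m/s) (linear speed of door above 0.3 m/s).
It fails at once if the cell is dropped into the holder (falls faster than 0.45 m/s inside the compartment) (linear speed of cell_amber above 0.45 m/s and horizontal distance between cell_amber_mid and holder_mouth below 0.03 m and z of cell_amber_mid in the frame of holder_mouth below 0.05 m).
It fails at once if another cell is shifted by more than 20 mm (distance of any of cell_blue_mid, cell_clear_mid from where it was at the start of the episode above 0.02 m).
It fails at once if something on the bench is shifted by more than 30 mm (distance of any of flask, vial, stopper, tip_box, wash_bottle, beaker from where it was at the start of the episode above 0.03 m).
It also fails if it takes over 72 s, if anything falls off the work surface, if the arm or the gripper's body presses on something with over 40 N, if the wrist force passes 120 N, or if a joint passes its speed limit or range.

## Working session

There is one attempt and no reset: what is moved stays moved. The work goes in short steps, Python scripts to look and compute and a shell command to move; the robot and the scene stay as the last step left them, time stands still between calls to the robot, and variables do not carry over. Pictures are saved under pics/ and viewed, about 8 in all and at most 12, crops included, and the job is handed in when it is done.

```bash
mkdir -p pics; cat > h.py <<'E'
from plant import *
import numpy as np, cv2
from scipy.spatial.transform import Rotation as Ro
def snap(name,fn,crop=None,scale=1):
    c=camera(name); im=c["image"]
    np.savez("pics/"+fn+".npz",**{k:np.array(c[k]) for k in c})
    if crop: x0,y0,x1,y1=crop; im=im[y0:y1,x0:x1]
    if scale!=1: im=cv2.resize(im,None,fx=scale,fy=scale,interpolation=cv2.INTER_CUBIC)
    cv2.imwrite("pics/"+fn+".png",im)
def ray(fn,uv):
    c=np.load("pics/"+fn+".npz")
    p=cv2.undistortPoints(np.array([[uv]],float),c["camera_matrix"],c["dist_coeffs"])[0,0]
    d=c["R"].T@np.array([p[0],p[1],1]); o=-c["R"].T@c["t"]; return o,d
def atz(fn,uv,z):
    o,d=ray(fn,uv); return o+d*(z-o[2])/d[2]
def proj(fn,X):
    c=np.load("pics/"+fn+".npz")
    return cv2.projectPoints(np.array(X,float).reshape(-1,3),cv2.Rodrigues(c["R"])[0],c["t"],c["camera_matrix"],c["dist_coeffs"])[0][:,0]
def st():
    s=read_state(); R=Ro.from_euler("xyz",s["tcp_rot"],degrees=True).as_matrix()
    return s,R
E
python3 - <<'E'
from h import *
snap("scene","s1"); snap("side","d1")
s,R=st(); print({k:np.round(v,4).tolist() for k,v in s.items() if k!="qvel"}); print(R.round(3)); 
for n in("s1","d1"):
    c=np.load(f"pics/{n}.npz"); print((-c["R"].T@c["t"]).round(3),c["R"].round(2).tolist())
E
```

```text
{'time': 0.1, 'joints': [62.532, 19.0683, -3.7077, 83.7009, 1.2376, 77.3443, -5.0719], 'tau': [0.0016, -62.4542, 0.0245, -39.072, -0.0615, 0.0364, 0.0], 'eef_pos': [0.2755, -0.5606, 0.2298], 'tcp_rot': [-90.0032, 0.0736, -63.8264], 'ft_force': [-0.3132, -0.3247, -0.0606], 'ft_torque': [0.0028, -0.0154, -0.0113], 'opening': 0.0871}
[[ 0.441 -0.001  0.897]
 [-0.897  0.001  0.441]
 [-0.001 -1.    -0.   ]]
[1.437 0.068 1.524] [[-0.03, 1.0, -0.01], [0.85, 0.02, -0.52], [-0.52, -0.03, -0.85]]
[ 0.239 -0.645  0.881] [[0.89, -0.45, -0.0], [-0.32, -0.61, -0.73], [0.33, 0.65, -0.69]]
```

View pics/s1.png

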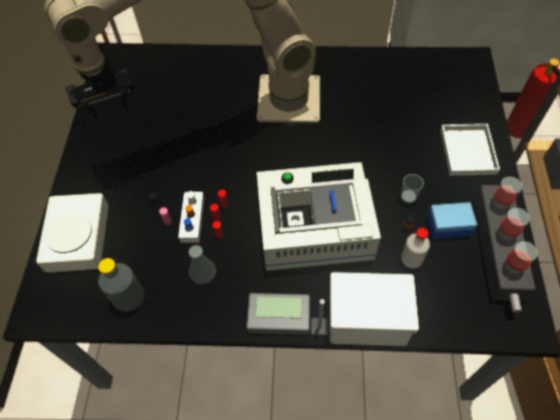

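View pics/d1.png

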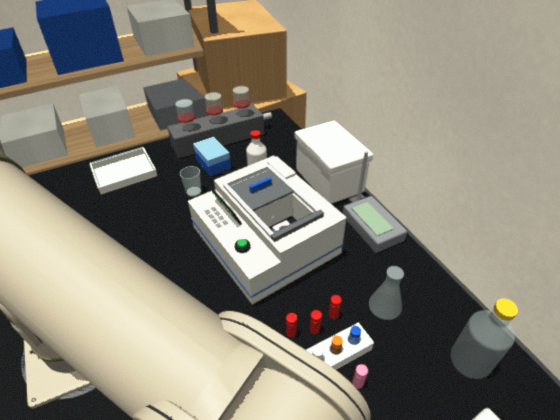

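The scene view shows the rack at about (190,215) with the orange cap near (189,211), the spectro at (315,215), and the door open with its blue rib at (333,202). The green key is at (287,177). Red cell look-alikes stand right of the rack. I'll crop in closer.

```bash
python3 - <<'E'
from h import *
a=np.load("pics/s1.npz")["image"]; b=np.load("pics/d1.npz")["image"]
A=cv2.resize(a[155:275,140:390],None,fx=3.2,fy=3.2,interpolation=cv2.INTER_CUBIC)
cv2.imwrite("pics/s1c.png",A)
B=cv2.resize(b[150:390,180:420],None,fx=2.5,fy=2.5,interpolation=cv2.INTER_CUBIC)
cv2.imwrite("pics/d1c.png",B)
E
```

```text
(no output)
```

View pics/s1c.png

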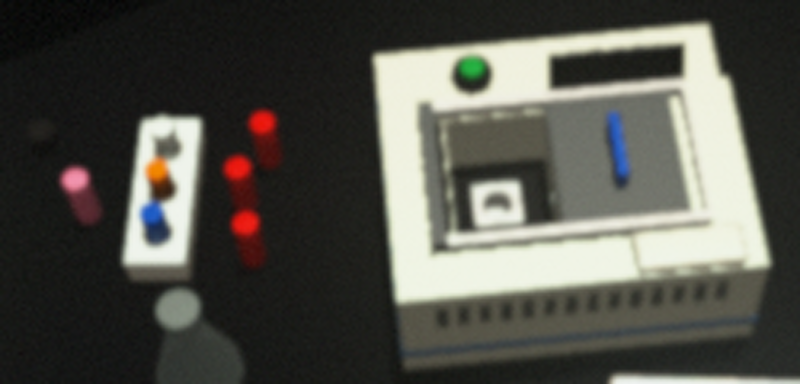

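View pics/d1c.png

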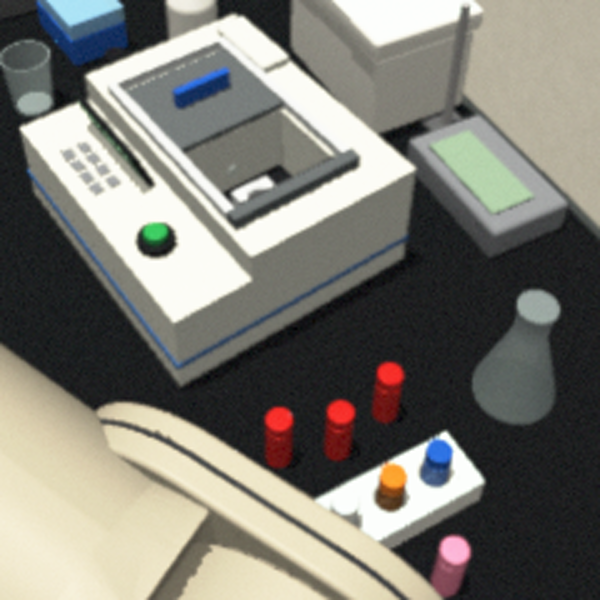

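```bash
cat > fit.py <<'E'
from h import *
from scipy.optimize import least_squares
S=lambda x,y:(140+(x+.5)/3.2-.5,155+(y+.5)/3.2-.5); D=lambda x,y:(180+(x+.5)/2.5-.5,150+(y+.5)/2.5-.5)
def tri(pa,pb,z):
    p,q=atz("s1",pa,z),atz("d1",pb,z); print(p.round(4),q.round(4))
    (o1,d1),(o2,d2)=ray("s1",pa),ray("d1",pb)
    k=np.linalg.lstsq(np.c_[d1,-d2],o2-o1,rcond=None)[0]; print("   tri",((o1+k[0]*d1+o2+k[1]*d2)/2).round(4))
for n,a,b,z in [("amber",S(158,170),D(393,474),.075),("blue",S(151,212),D(439,449),.075),("clear",S(162,127),D(346,504),.075),("key",S(473,67),D(156,231),.132),("rib",S(618,148),D(203,84),.184)]:
    print(n); tri(a,b,z)
P=[("s1",S(768,265),(.15,.17,.15)),("s1",S(397,303),(.15,-.17,.15)),("s1",S(374,54),(-.15,-.17,.115)),("s1",S(708,24),(-.15,.17,.115)),
("d1",D(412,168),(.15,-.17,.15)),("d1",D(178,322),(-.15,-.17,.115)),("d1",D(22,128),(-.15,.17,.115)),("s1",S(497,203),(.025,-.065,.095))]
def X(p,l): c,s=np.cos(p[2]),np.sin(p[2]); return np.array([p[0]+c*l[0]-s*l[1],p[1]+s*l[0]+c*l[1],l[2]])
f=lambda p:np.concatenate([proj(n,X(p,l))[0]-uv for n,uv,l in P])
r=least_squares(f,[.6,.05,0],loss="soft_l1"); print(r.x[:2].round(4),np.degrees(r.x[2]).round(2)); print(f(r.x).reshape(-1,2).round(1).tolist())
for n,l in [("holder",(.025,-.065,.095)),("rib",(.025,.055,.184)),("ribhome",(.025,-.06,.184))]: print(n,X(r.x,l).round(4))
E
python3 fit.py
```

```text
amber
[ 0.5455 -0.2977  0.075 ] [ 0.5429 -0.3026  0.075 ]
   tri [ 0.5438 -0.2997  0.071 ]
blue
[ 0.594  -0.2982  0.075 ] [ 0.5929 -0.3007  0.075 ]
   tri [ 0.5934 -0.2993  0.0731]
clear
[ 0.4943 -0.3004  0.075 ] [ 0.4917 -0.3081  0.075 ]
   tri [ 0.4922 -0.3036  0.0694]
key
[0.4523 0.0138 0.132 ] [0.4537 0.0102 0.132 ]
   tri [0.4531 0.0127 0.1311]
rib
[0.5774 0.1534 0.184 ] [0.5689 0.1419 0.184 ]
   tri [0.5727 0.1532 0.1751]
[0.5535 0.1011] 8.15
[[0.1, -0.1], [-0.4, -0.2], [-0.4, 0.6], [-0.7, -0.0], [1.4, -0.6], [-1.6, -0.7], [-1.2, -0.8], [-0.3, 0.2]]
holder [0.5875 0.0403 0.095 ]
rib [0.5705 0.1591 0.184 ]
ribhome [0.5868 0.0453 0.184 ]
```

```bash
python3 -m creep '[{"fingers":50,"travel":[0,0,0],"spin":8.2},{"fingers":50,"travel":[0,0,0],"spin":8.2},{"fingers":50,"travel":[0,0,0],"spin":8.2},{"fingers":50,"travel":[-0.5,0,0.5],"spin":0},{"fingers":50,"travel":[-0.5,0,0.5],"spin":0},{"fingers":50,"travel":[-0.5,0,0.5],"spin":0},{"fingers":50,"travel":[-0.5,0,0.5],"spin":0},{"fingers":50,"travel":[-0.5,0,0.5],"spin":0}]'
```

```text
time: 1.1
eef_pos: [0.4222, -0.4056, 0.2302]
tcp_rot: [-90.0, 0.0, -88.4]
ft_force: [0.1, -0.2, -0.1]
opening: 0.0501
```

```bash
python3 -m creep '[{"fingers":50,"travel":[-0.34,0.1,0.417],"spin":0},{"fingers":50,"travel":[-0.34,0.1,0.417],"spin":0},{"fingers":50,"travel":[-0.34,0.1,0.417],"spin":0},{"fingers":50,"travel":[-0.34,0.1,0.417],"spin":0},{"fingers":50,"travel":[-0.34,0.1,0.417],"spin":0},{"fingers":50,"travel":[0,0,0],"spin":0},{"fingers":50,"travel":[0,0,0],"spin":0},{"fingers":50,"travel":[0,0,0],"spin":0}]' 10; python3 - <<'E'
from h import *
snap("wrist","w1"); s,R=st(); print(s["eef_pos"],s["tcp_rot"]); print(proj("w1",[[.5445,-.3,.075],[s["eef_pos"][0],s["eef_pos"][1],.075]]))
E
```

```text
time: 2.1
eef_pos: [0.543, -0.3026, 0.2007]
tcp_rot: [-90.0, -0.0, -88.5]
ft_force: [-0.6, -0.3, -0.0]
opening: 0.0502
[ 0.54311123 -0.30253483  0.20078836] [-8.99974946e+01 -3.27404143e-02 -8.85222734e+01]
[[277.39575325 200.85023034]
 [280.46293221 202.58613048]]
```

View pics/w1.png

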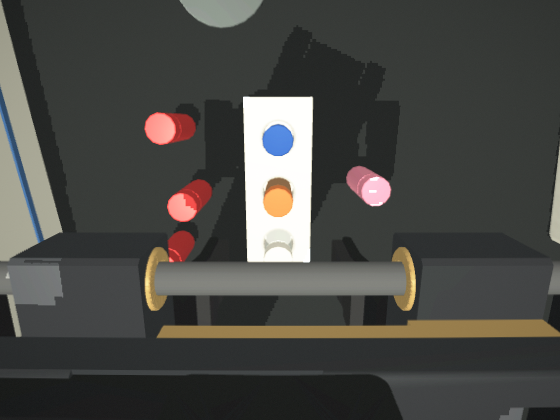

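The orange cap centre in the wrist view is at about (278,201), against a prediction of (277,201), so the two agree. The red and pink look-alikes are about 77 mm off to the sides, which clears the fingers. I'll descend.

```bash
python3 -m creep '[{"fingers":50,"travel":[-0.035,0.4,0.02],"spin":0},{"fingers":50,"travel":[0,0.45,0],"spin":0},{"fingers":50,"travel":[0,0.45,0],"spin":0},{"fingers":50,"travel":[0,0.45,0],"spin":0},{"fingers":50,"travel":[0,0.4,0],"spin":0},{"fingers":50,"travel":[0,0.23,0],"spin":0},{"fingers":50,"travel":[0,0.1,0],"spin":0},{"fingers":50,"travel":[0,0,0],"spin":0}]' 15; python3 - <<'E'
from h import *
snap("wrist","w2"); snap("side","d2"); s,R=st(); print(s["eef_pos"],s["tcp_rot"]); print(proj("w2",[[.5445,-.3,.075],[s["eef_pos"][0],s["eef_pos"][1],.075]]))
E
```

```text
time: 3.15
eef_pos: [0.5451, -0.2996, 0.0521]
tcp_rot: [-90.0, -0.0, -88.4]
ft_force: [1.3, -0.7, -0.2]
opening: 0.0501
[ 0.54541237 -0.29965328  0.05270355] [-8.99316510e+01 -4.21816763e-02 -8.84306947e+01]
[[282.22767036 287.83367482]
 [281.44266988 285.77363433]]
```

```bash
python3 -m creep '[{"fingers":10,"travel":[0,0,0],"spin":0},{"fingers":10,"travel":[0,0,0],"spin":0},{"fingers":10,"travel":[0,0,0],"spin":0},{"fingers":10,"travel":[0,0,0],"spin":0},{"fingers":10,"travel":[0,0,0],"spin":0},{"fingers":10,"travel":[0,-0.05,0],"spin":0},{"fingers":10,"travel":[0,-0.1,0],"spin":0},{"fingers":10,"travel":[0,-0.1,0],"spin":0}]' 15
```

```text
time: 4.25
eef_pos: [0.545, -0.2994, 0.0674]
tcp_rot: [-90.0, -0.0, -88.4]
ft_force: [0.7, -0.5, -0.0]
opening: 0.0246
```

```bash
python3 -m creep '[{"fingers":10,"travel":[0,-0.6,0],"spin":0},{"fingers":10,"travel":[0,-0.75,0],"spin":0},{"fingers":10,"travel":[0,-0.75,0],"spin":0},{"fingers":10,"travel":[0,-0.6,0],"spin":0},{"fingers":10,"travel":[-0.3,-0.26,0],"spin":0},{"fingers":10,"travel":[-0.6,0,0],"spin":0},{"fingers":10,"travel":[-0.6,0,0],"spin":0},{"fingers":10,"travel":[-0.6,0,0],"spin":0}]' && python3 -m creep '[{"fingers":10,"travel":[-0.6,0,0],"spin":0},{"fingers":10,"travel":[-0.6,0,0],"spin":0},{"fingers":10,"travel":[-0.6,0,0],"spin":0},{"fingers":10,"travel":[-0.6,0,0],"spin":0},{"fingers":10,"travel":[-0.6,0,0],"spin":0},{"fingers":10,"travel":[-0.3,0,0],"spin":0},{"fingers":10,"travel":[0,0,0],"spin":-6.6},{"fingers":10,"travel":[0,0,0],"spin":0}]' && python3 - <<'E'
from h import *
snap("wrist","w3"); s,R=st(); print(s["eef_pos"],s["tcp_rot"],s["opening"]); print(proj("w3",[[.5875,.0403,.095],[s["eef_pos"][0],s["eef_pos"][1],.095]]))
E
```

```text
time: 5.25
eef_pos: [0.5408, -0.1706, 0.2434]
tcp_rot: [-90.1, 0.0, -88.4]
ft_force: [0.0, -0.2, -0.2]
opening: 0.0244
time: 6.25
eef_pos: [0.5357, 0.0244, 0.2439]
tcp_rot: [-90.0, -0.0, -81.9]
ft_force: [0.4, -1.1, 0.1]
opening: 0.0246
[0.535755   0.02408652 0.24392317] [-9.00407156e+01 -1.41100502e-02 -8.20007020e+01] 0.024479135526652367
[[270.52639694 134.48006402]
 [280.86409586 196.54384987]]
```

View pics/w3.png

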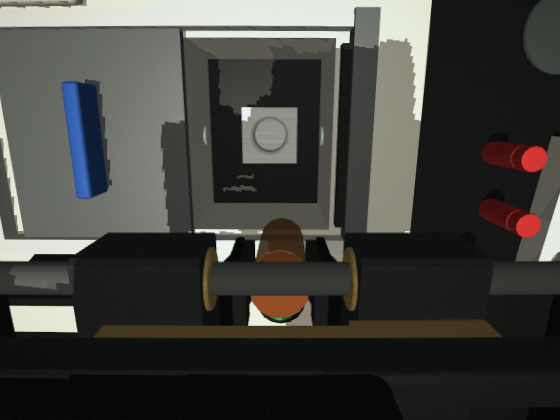

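The bore in the wrist view is at about (270,134), against a prediction of (270.5,134.5), and the block spans (242–297, 107–163). I'll refine this quickly and get the offset of the held cell from the TCP as the same camera sees it.

```bash
python3 - <<'E'
from h import *
w=np.load("pics/w3.npz")["image"]; g=cv2.cvtColor(w,cv2.COLOR_BGR2GRAY)[85:185,215:325]
m=(g>135).astype(np.uint8); n,l,stt,c=cv2.connectedComponentsWithStats(m)
cs,_=cv2.findContours(m,cv2.RETR_EXTERNAL,cv2.CHAIN_APPROX_NONE); k=max(cs,key=cv2.contourArea); r=cv2.minAreaRect(k); print("block",np.array(r[0])+[215,85],r[1:])
G=cv2.resize(g,None,fx=4,fy=4,interpolation=cv2.INTER_CUBIC)
h=cv2.HoughCircles(G,cv2.HOUGH_GRADIENT,1,40,param1=80,param2=20,minRadius=50,maxRadius=85); print("bore",None if h is None else (h[0,:3]/4+[214.6,84.6,0]).round(1))
w1=np.load("pics/w1.npz")["image"]; hs=cv2.cvtColor(w1,cv2.COLOR_BGR2HSV)
m=cv2.inRange(hs[170:235,255:300],(5,150,190),(20,255,255)); cs,_=cv2.findContours(m,cv2.RETR_EXTERNAL,cv2.CHAIN_APPROX_NONE); (x,y),rr=cv2.minEnclosingCircle(max(cs,key=cv2.contourArea)); u=(x+255,y+170); print("cap",u,rr,atz("w1",u,.075))
print(atz("w3",np.array(r[0])+[215,85],.095), [atz("w3",q[:2]/4+[214.6,84.6],.095) for q in h[0,:3]] if h is not None else 0)
E
```

```text
block [268.5 134.5] ((55.0, 55.0), 90.0)
bore [[270.  133.7  15.5]]
cap (278.0, 201.03448295593262) 15.263346672058105 [ 0.54435852 -0.3004957   0.075     ]
[0.58724296 0.04198817 0.095     ] [array([0.58805303, 0.04084397, 0.095     ])]
```

```bash
python3 -m creep '[{"fingers":10,"travel":[-0.06,0,0.313],"spin":0},{"fingers":10,"travel":[-0.05,0,0.4],"spin":0},{"fingers":10,"travel":[-0.05,0,0.2],"spin":0},{"fingers":10,"travel":[0,0.3,0],"spin":0},{"fingers":10,"travel":[0,0.5,0],"spin":0},{"fingers":10,"travel":[0,0.5,0],"spin":0},{"fingers":10,"travel":[0,0.27,0],"spin":0},{"fingers":10,"travel":[0,0,0],"spin":0}]'; python3 - <<'E'
from h import *
s,R=st(); print(s["eef_pos"],s["tcp_rot"],s["opening"],s["ft_force"])
snap("wrist","w4",(180,60,380,210),4)
E
```

```text
time: 7.3
eef_pos: [0.5878, 0.0415, 0.1489]
tcp_rot: [-90.1, -0.0, -81.8]
ft_force: [0.0, -0.1, 0.1]
opening: 0.0247
[0.58784306 0.04146284 0.14893397] [-9.01322666e+01 -1.14090158e-03 -8.18496194e+01] 0.024715294631960913 [ 0.04575155 -0.09019405  0.14465289]
```

View pics/w4.png

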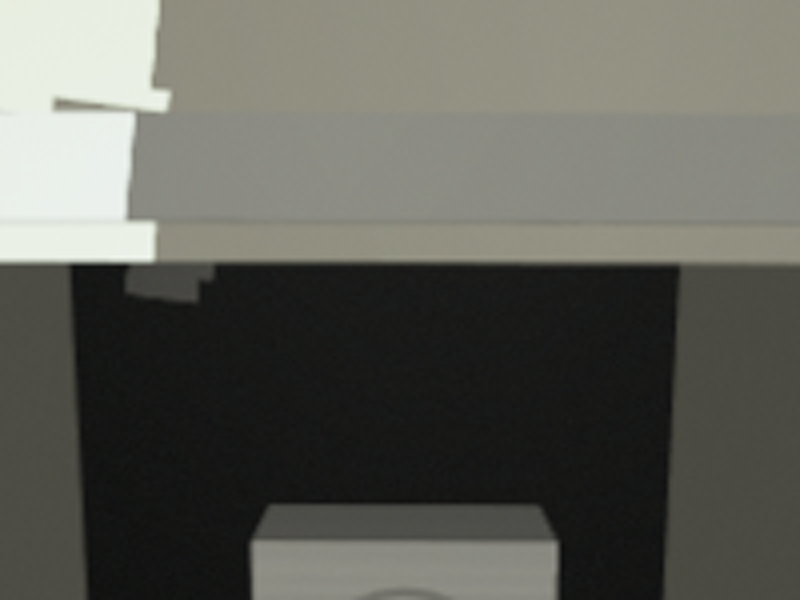

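The view shows the block's top face centred at column ~281, which is the jaw centre column, so the cell is laterally lined up. I'll lower by feel, nudging 0.8 mm forward.

```bash
python3 -m creep '[{"fingers":10,"travel":[0,0,0.012],"spin":0},{"fingers":10,"travel":[0,0.05,0],"spin":0},{"fingers":10,"travel":[0,0.05,0],"spin":0},{"fingers":10,"travel":[0,0.05,0],"spin":0},{"fingers":10,"travel":[0,0.04,0],"spin":0},{"fingers":10,"travel":[0,0.04,0],"spin":0},{"fingers":10,"travel":[0,0,0],"spin":0},{"fingers":10,"travel":[0,0,0],"spin":0}]'
```

```text
time: 8.35
eef_pos: [0.5897, 0.0419, 0.1364]
tcp_rot: [-90.0, -0.0, -81.8]
ft_force: [0.7, -0.1, 0.6]
opening: 0.0246
```

```bash
python3 -m creep '[{"fingers":10,"travel":[0,0.05,-0.005],"spin":0},{"fingers":10,"travel":[0,0.05,0],"spin":0},{"fingers":10,"travel":[0,0.05,0],"spin":0},{"fingers":10,"travel":[0,0.05,0],"spin":0},{"fingers":10,"travel":[0,0.05,0],"spin":0},{"fingers":10,"travel":[0,0.04,0],"spin":0},{"fingers":10,"travel":[0,0,0],"spin":0},{"fingers":10,"travel":[0,0,0],"spin":0}]'
```

```text
time: 9.35
eef_pos: [0.5894, 0.0419, 0.1191]
tcp_rot: [-90.0, -0.0, -81.8]
ft_force: [0.1, -0.6, -0.5]
opening: 0.0248
```

Going in smoothly. Now the last few millimetres, until I feel the floor.

```bash
python3 -m creep '[{"fingers":10,"travel":[0,0.02,0],"spin":0},{"fingers":10,"travel":[0,0.02,0],"spin":0},{"fingers":10,"travel":[0,0.01,0],"spin":0},{"fingers":10,"travel":[0,0,0],"spin":0},{"fingers":10,"travel":[0,0,0],"spin":0},{"fingers":10,"travel":[0,0,0],"spin":0},{"fingers":10,"travel":[0,0,0],"spin":0},{"fingers":10,"travel":[0,0,0],"spin":0}]'
```

```text
time: 10.35
eef_pos: [0.5893, 0.0419, 0.1159]
tcp_rot: [-90.0, -0.0, -81.8]
ft_force: [-0.0, -0.1, -1.0]
opening: 0.0244
```

```bash
python3 -m creep '[{"fingers":10,"travel":[0,0.015,0],"spin":0},{"fingers":10,"travel":[0,0.015,0],"spin":0},{"fingers":10,"travel":[0,0,0],"spin":0},{"fingers":10,"travel":[0,0,0],"spin":0},{"fingers":10,"travel":[0,0,0],"spin":0},{"fingers":10,"travel":[0,0,0],"spin":0},{"fingers":10,"travel":[0,0,0],"spin":0},{"fingers":10,"travel":[0,0,0],"spin":0}]'
```

```text
time: 11.35
eef_pos: [0.59, 0.0415, 0.1154]
tcp_rot: [-89.9, -0.1, -81.8]
ft_force: [-2.9, -1.3, 8.4]
opening: 0.0241
```

Floor felt: Fz is 8.4 N and the TCP stopped 1 mm short. I'll release and raise straight up.

```bash
python3 -m creep '[{"fingers":40,"travel":[0,0,0],"spin":0},{"fingers":40,"travel":[0,0,0],"spin":0},{"fingers":40,"travel":[0,0,0],"spin":0},{"fingers":40,"travel":[0,0,0],"spin":0},{"fingers":40,"travel":[0,0,0],"spin":0},{"fingers":40,"travel":[0,-0.1,0],"spin":0},{"fingers":40,"travel":[0,-0.2,0],"spin":0},{"fingers":40,"travel":[0,-0.3,0],"spin":0}]' && python3 -m creep '[{"fingers":40,"travel":[0,-0.4,0],"spin":0},{"fingers":40,"travel":[0,-0.5,0],"spin":0},{"fingers":40,"travel":[0,-0.5,0],"spin":0},{"fingers":40,"travel":[0,-0.2,-0.5],"spin":0},{"fingers":0,"travel":[0,0,-0.5],"spin":0},{"fingers":0,"travel":[0,0,0],"spin":0},{"fingers":0,"travel":[0,0,0],"spin":0},{"fingers":0,"travel":[0,0,0],"spin":0}]'; python3 - <<'E'
from h import *
snap("wrist","w5"); s,R=st(); print(s["eef_pos"],s["ft_force"],s["opening"])
print(proj("w5",[[.5878,.0412,.139],[.5878,.0412,.095]]))
E
```

```text
time: 12.35
eef_pos: [0.5893, 0.0419, 0.1512]
tcp_rot: [-90.0, -0.0, -81.8]
ft_force: [-0.1, 0.1, -0.1]
opening: 0.0399
time: 13.35
eef_pos: [0.5304, 0.0335, 0.2463]
tcp_rot: [-90.0, 0.0, -81.8]
ft_force: [-0.0, -1.1, 0.0]
opening: 0.0079
[0.53035267 0.03355234 0.2461165 ] [ 0.1897186  -0.95574311  0.08003813] 0.004617670098959049
[[281.51160903 131.10475261]
 [281.32591198 129.35449562]]
```

View pics/w5.png

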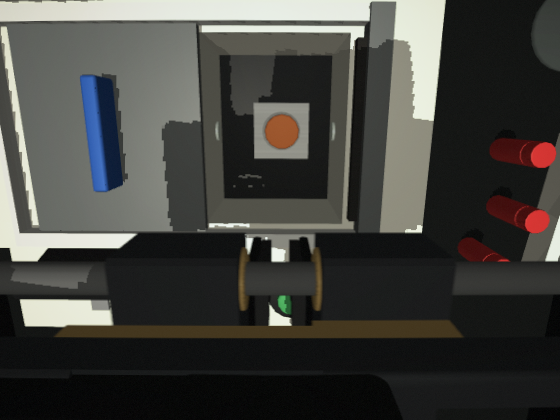

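The orange cap sits centred in the block at (282,131), with (281.5,131) predicted for a seated cell. The rib's +y top edge runs from (82,77) to (95,190).

```bash
python3 - <<'E'
from h import *
c=np.array([.5535,.1011]); a=np.radians(8.15); Q=np.array([[np.cos(a),-np.sin(a)],[np.sin(a),np.cos(a)]])
for n,u,z in [("rib+yfar",(82,77),.184),("rib+ynear",(95,190),.184),("rib-yfar",(98,76),.184),("rib-ynear",(107,190),.184),("door edge",(205,230),.160),("door edge",(200,25),.160),("holder",(282,131),.139)]:
    p=atz("w5",u,z)[:2]; print(n,p.round(4),"case",(Q.T@(p-c)).round(4))
p=np.array([.4531,.0125]); print("key case",Q.T@(p-c), atz("w5",(284,302),.132))
t=c+Q@np.array([.025,.09]); print("start",t); print("R",Q)
E
```

```text
rib+yfar [0.6036 0.1615] case [0.0582 0.0526]
rib+ynear [0.5369 0.1526] case [-0.0091  0.0533]
rib-yfar [0.6054 0.1521] case [0.0586 0.0431]
rib-ynear [0.538 0.145] case [-0.0091  0.0457]
door edge [0.5122 0.0857] case [-0.0431 -0.0094]
door edge [0.6457 0.1012] case [ 0.0913 -0.013 ]
holder [0.5879 0.0409] case [ 0.0255 -0.0645]
key case [-0.11194638 -0.07347195] [0.44850208 0.01890756 0.132     ]
start [0.56548865 0.19373516]
R [[ 0.98990032 -0.14176514]
 [ 0.14176514  0.98990032]]
```

```bash
python3 -m creep '[{"fingers":0,"travel":[-0.5,0,0.19],"spin":0},{"fingers":0,"travel":[-0.5,0,0.19],"spin":0},{"fingers":0,"travel":[-0.5,0,0.19],"spin":0},{"fingers":0,"travel":[-0.5,0,0.19],"spin":0},{"fingers":0,"travel":[-0.49,0,0.2],"spin":0},{"fingers":0,"travel":[0,0.2,0],"spin":0},{"fingers":0,"travel":[0,0.3,0],"spin":0},{"fingers":0,"travel":[0,0,0],"spin":0}]' 20
```

```text
time: 14.4
eef_pos: [0.565, 0.1877, 0.2139]
tcp_rot: [-90.2, -0.1, -81.9]
ft_force: [-0.1, -0.7, 0.2]
opening: 0.0006
```

```bash
python3 -m creep '[{"fingers":0,"travel":[0,0.25,0],"spin":0},{"fingers":0,"travel":[0,0.3,0],"spin":0},{"fingers":0,"travel":[0,0.15,0],"spin":0},{"fingers":0,"travel":[0,0,0],"spin":0},{"fingers":0,"travel":[0.1,0,0],"spin":0},{"fingers":0,"travel":[0.1,0,0],"spin":0},{"fingers":0,"travel":[0.1,0,0],"spin":0},{"fingers":0,"travel":[0.1,0,0],"spin":0}]' && python3 -m creep '[{"fingers":0,"travel":[0.1,0,0],"spin":0},{"fingers":0,"travel":[0.1,0,0],"spin":0},{"fingers":0,"travel":[0.1,0,0],"spin":0},{"fingers":0,"travel":[0.1,0,0],"spin":0},{"fingers":0,"travel":[0.1,0,0],"spin":0},{"fingers":0,"travel":[0.1,0,0],"spin":0},{"fingers":0,"travel":[0.1,0,0],"spin":0},{"fingers":0,"travel":[0.1,0,0],"spin":0}]'
```

```text
time: 15.4
eef_pos: [0.5693, 0.1655, 0.1744]
tcp_rot: [-90.0, 0.0, -81.8]
ft_force: [0.2, 3.4, -0.3]
opening: 0.0008
time: 16.4
eef_pos: [0.576, 0.1177, 0.1741]
tcp_rot: [-90.0, -0.0, -81.8]
ft_force: [-0.6, 3.6, 3.0]
opening: 0.0001
```

```bash
python3 -m creep '[{"fingers":0,"travel":[0.1,0,0],"spin":0},{"fingers":0,"travel":[0.1,0,0],"spin":0},{"fingers":0,"travel":[0.1,0,0],"spin":0},{"fingers":0,"travel":[0.1,0,0],"spin":0},{"fingers":0,"travel":[0.1,0,0],"spin":0},{"fingers":0,"travel":[0.05,0,0],"spin":0},{"fingers":0,"travel":[0.03,0,0],"spin":0},{"fingers":0,"travel":[0,0,0],"spin":0}]'; python3 - <<'E'
from h import *
s,_=st(); p=np.array(s["eef_pos"][:2])-[.5535,.1011]; print("case y",-.14177*p[0]+.9899*p[1],s["ft_force"])
E
```

```text
time: 17.4
eef_pos: [0.5808, 0.0833, 0.174]
tcp_rot: [-90.0, -0.0, -81.8]
ft_force: [-0.0, 0.7, 1.5]
opening: 0.0006
case y -0.021449456558003233 [-0.04875968  0.70656916  1.46745534]
```

```bash
python3 -m creep '[{"fingers":0,"travel":[0.04,0,0],"spin":0},{"fingers":0,"travel":[0.04,0,0],"spin":0},{"fingers":0,"travel":[0.03,0,0],"spin":0},{"fingers":0,"travel":[0.03,0,0],"spin":0},{"fingers":0,"travel":[0.03,0,0],"spin":0},{"fingers":0,"travel":[0.02,0,0],"spin":0},{"fingers":0,"travel":[0.02,0,0],"spin":0},{"fingers":0,"travel":[0.02,0,0],"spin":0}]'; python3 - <<'E'
from h import *
s,_=st(); p=np.array(s["eef_pos"][:2])-[.5535,.1011]; print("case y",-.14177*p[0]+.9899*p[1],s["ft_force"])
E
```

```text
time: 18.4
eef_pos: [0.5828, 0.07, 0.1741]
tcp_rot: [-90.0, -0.0, -81.8]
ft_force: [-1.9, 3.8, -0.5]
opening: 0.0007
case y -0.034954045674760736 [-1.86195873  3.81495862 -0.53662709]
```

Friction only so far (~4 N). I'll push on in finer steps.

```bash
cat > y.py <<'E'
from h import *
s,_=st(); p=np.array(s["eef_pos"][:2])-[.5535,.1011]; f=s["ft_force"]; print("case y %.4f push %.1f"%(-.14177*p[0]+.9899*p[1],-.14177*f[0]+.9899*f[1]))
E
python3 -m creep '[{"fingers":0,"travel":[0.015,0,0],"spin":0},{"fingers":0,"travel":[0.015,0,0],"spin":0},{"fingers":0,"travel":[0.015,0,0],"spin":0},{"fingers":0,"travel":[0.015,0,0],"spin":0},{"fingers":0,"travel":[0.015,0,0],"spin":0},{"fingers":0,"travel":[0.015,0,0],"spin":0},{"fingers":0,"travel":[0.01,0,0],"spin":0},{"fingers":0,"travel":[0,0,0],"spin":0}]'; python3 y.py
```

```text
time: 19.4
eef_pos: [0.5834, 0.0651, 0.174]
tcp_rot: [-90.0, 0.1, -81.8]
ft_force: [-1.7, 5.6, -0.7]
opening: 0.0005
case y -0.0399 push 5.8
```

```bash
python3 -m creep '[{"fingers":0,"travel":[0.01,0,0],"spin":0},{"fingers":0,"travel":[0.01,0,0],"spin":0},{"fingers":0,"travel":[0.01,0,0],"spin":0},{"fingers":0,"travel":[0.01,0,0],"spin":0},{"fingers":0,"travel":[0,0,0],"spin":0},{"fingers":0,"travel":[0,0,0],"spin":0},{"fingers":0,"travel":[0,0,0],"spin":0},{"fingers":0,"travel":[0,0,0],"spin":0}]'; python3 y.py
```

```text
time: 20.4
eef_pos: [0.5837, 0.0634, 0.1741]
tcp_rot: [-90.0, 0.1, -81.7]
ft_force: [-1.9, 7.5, -1.3]
opening: 0.0003
case y -0.0416 push 7.7
```

```bash
python3 -m creep '[{"fingers":0,"travel":[0.01,0,0],"spin":0},{"fingers":0,"travel":[0.01,0,0],"spin":0},{"fingers":0,"travel":[0.01,0,0],"spin":0},{"fingers":0,"travel":[0,0,0],"spin":0},{"fingers":0,"travel":[0,0,0],"spin":0},{"fingers":0,"travel":[0,0,0],"spin":0},{"fingers":0,"travel":[0,0,0],"spin":0},{"fingers":0,"travel":[0,0,0],"spin":0}]'; python3 y.py
```

```text
time: 21.4
eef_pos: [0.5839, 0.0616, 0.1741]
tcp_rot: [-90.0, 0.1, -81.7]
ft_force: [-2.9, 7.8, -1.8]
opening: 0.0002
case y -0.0434 push 8.1
```

```bash
python3 -m creep '[{"fingers":0,"travel":[0.01,0,0],"spin":0},{"fingers":0,"travel":[0.01,0,0],"spin":0},{"fingers":0,"travel":[0,0,0],"spin":0},{"fingers":0,"travel":[0,0,0],"spin":0},{"fingers":0,"travel":[0,0,0],"spin":0},{"fingers":0,"travel":[0,0,0],"spin":0},{"fingers":0,"travel":[0,0,0],"spin":0},{"fingers":0,"travel":[0,0,0],"spin":0}]'; python3 y.py
```

```text
time: 22.4
eef_pos: [0.584, 0.061, 0.1741]
tcp_rot: [-90.0, 0.1, -81.7]
ft_force: [-2.3, 9.0, -1.8]
opening: 0.0008
case y -0.0440 push 9.2
```

```bash
python3 -m creep '[{"fingers":0,"travel":[0.01,0,0],"spin":0},{"fingers":0,"travel":[0.01,0,0],"spin":0},{"fingers":0,"travel":[0,0,0],"spin":0},{"fingers":0,"travel":[0,0,0],"spin":0},{"fingers":0,"travel":[0,0,0],"spin":0},{"fingers":0,"travel":[0,0,0],"spin":0},{"fingers":0,"travel":[0,0,0],"spin":0},{"fingers":0,"travel":[0,0,0],"spin":0}]'; python3 y.py
```

```text
time: 23.4
eef_pos: [0.584, 0.061, 0.1741]
tcp_rot: [-90.0, 0.2, -81.7]
ft_force: [-3.5, 12.7, -1.3]
opening: 0.0003
case y -0.0440 push 13.1
```

Stalled: the push rose to 13 N with no motion, so the door is probably home. I'll look for the yellow catch by colour in all cameras before viewing anything.

```bash
python3 - <<'E'
from h import *
c=np.array([.5535,.1011]); a=np.radians(8.15); Q=np.array([[np.cos(a),-np.sin(a)],[np.sin(a),np.cos(a)]])
for n,f in [("scene","s6"),("side","d6"),("wrist","w6")]:
    snap(n,f); im=np.load(f"pics/{f}.npz")["image"]
    e=proj(f,[np.r_[c+Q@np.array([.025,.004]),.152]])[0]; m=cv2.inRange(cv2.cvtColor(im,cv2.COLOR_BGR2HSV),(20,110,80),(35,255,255))
    k,l,s,cc=cv2.connectedComponentsWithStats(m); print(f,"expect",e.round(),[(s[i][:5].tolist()) for i in range(1,k) if s[i][4]>8])
E
python3 y.py
```

```text
s6 expect [317. 206.] [[550, 58, 10, 7, 45], [530, 141, 19, 9, 146], [316, 202, 4, 9, 26], [98, 257, 18, 18, 247]]
d6 expect [269. 198.] [[216, 2, 55, 16, 404], [226, 17, 58, 20, 468], [211, 35, 14, 4, 25], [494, 298, 24, 22, 398]]
w6 expect [191. 246.] [[176, 220, 13, 13, 140], [257, 253, 6, 45, 108], [298, 254, 4, 10, 21], [298, 270, 5, 40, 112], [258, 299, 4, 4, 10]]
case y -0.0440 push 13.0
```

```bash
python3 - <<'E'
from h import *
a=np.load("pics/s6.npz")["image"][180:240,285:355]; b=np.load("pics/w6.npz")["image"][180:260,130:230]
B=lambda i:cv2.resize(i,(400,int(400*i.shape[0]/i.shape[1])),interpolation=cv2.INTER_CUBIC)[:320]
cv2.imwrite("pics/c6.png",np.hstack([B(a),B(b)]))
E
```

```text
(no output)
```

View pics/c6.png

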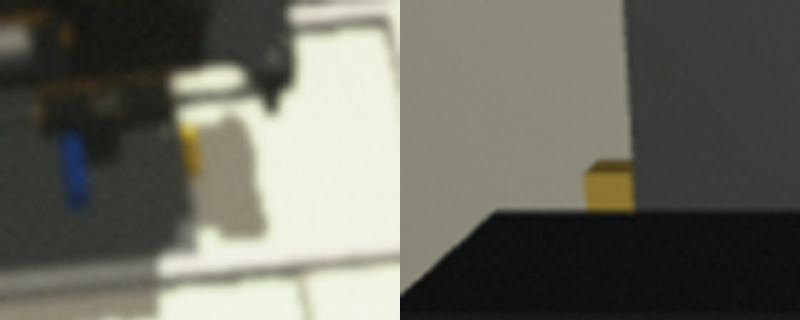

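The catch stands up as a yellow block right against the door's +y edge, at scene (318,203) and wrist (182,226), with its side face visible, so it has popped. I'll back off gently and re-check.

```bash
python3 -m creep '[{"fingers":0,"travel":[-0.02,0,0],"spin":0},{"fingers":0,"travel":[-0.03,0,0],"spin":0},{"fingers":0,"travel":[-0.1,0,0],"spin":0},{"fingers":0,"travel":[-0.15,0,0],"spin":0},{"fingers":0,"travel":[0,-0.3,0],"spin":0},{"fingers":0,"travel":[0,-0.5,0],"spin":0},{"fingers":0,"travel":[0,-0.47,0],"spin":0},{"fingers":0,"travel":[0,0,0],"spin":0}]' && python3 -m creep '[{"fingers":0,"travel":[0.1,0,-0.45],"spin":0},{"fingers":0,"travel":[0.2,0,-0.45],"spin":0},{"fingers":0,"travel":[0.2,0,-0.45],"spin":0},{"fingers":0,"travel":[0.2,0,-0.45],"spin":0},{"fingers":0,"travel":[0.14,0,-0.48],"spin":0},{"fingers":0,"travel":[0,0,0],"spin":0},{"fingers":0,"travel":[0,0,0],"spin":0},{"fingers":0,"travel":[0,0,0],"spin":0}]'; python3 - <<'E'
from h import *
snap("scene","s7"); snap("wrist","w7"); snap("side","d7"); s,_=st(); print(s["eef_pos"],s["ft_force"])
for f in ("s1","d1","s7","d7","w7"):
    im=np.load(f"pics/{f}.npz")["image"]; hs=cv2.cvtColor(im,cv2.COLOR_BGR2HSV)
    m=cv2.inRange(hs,(50,120,110),(75,255,255)); k,l,q,cc=cv2.connectedComponentsWithStats(m); i=1+np.argmax(q[1:,4]) if k>1 else 0
    if i: print(f,cc[i].round(1),q[i].tolist(),atz(f,cc[i],.132).round(4))
a=np.load("pics/s7.npz")["image"][170:240,280:350]; b=np.load("pics/d7.npz")["image"][150:240,210:330]
B=lambda i:cv2.resize(i,(400,int(400*i.shape[0]/i.shape[1])),interpolation=cv2.INTER_CUBIC)[:300]
cv2.imwrite("pics/c7.png",np.vstack([np.hstack([B(a),B(b)]),cv2.resize(np.load("pics/w7.npz")["image"][:210],(800,300))]))
E
```

```text
time: 24.55
eef_pos: [0.5835, 0.0754, 0.2542]
tcp_rot: [-89.7, -0.0, -81.9]
ft_force: [1.0, 0.2, -0.2]
opening: -0.0
time: 25.55
eef_pos: [0.4543, 0.0065, 0.2503]
tcp_rot: [-90.0, 0.0, -81.8]
ft_force: [-0.8, 0.5, 0.0]
opening: 0.0004
[0.45410853 0.00637892 0.25017359] [ 0.17821159  1.11832644 -0.2097139 ]
s1 [287.1 175.6] [284, 173, 8, 6, 37] [0.4524 0.0127 0.132 ]
d1 [241.4 242.6] [237, 239, 10, 8, 57] [0.4515 0.0095 0.132 ]
d7 [241.4 242.1] [237, 239, 9, 7, 43] [0.4521 0.0109 0.132 ]
```

View pics/c7.png

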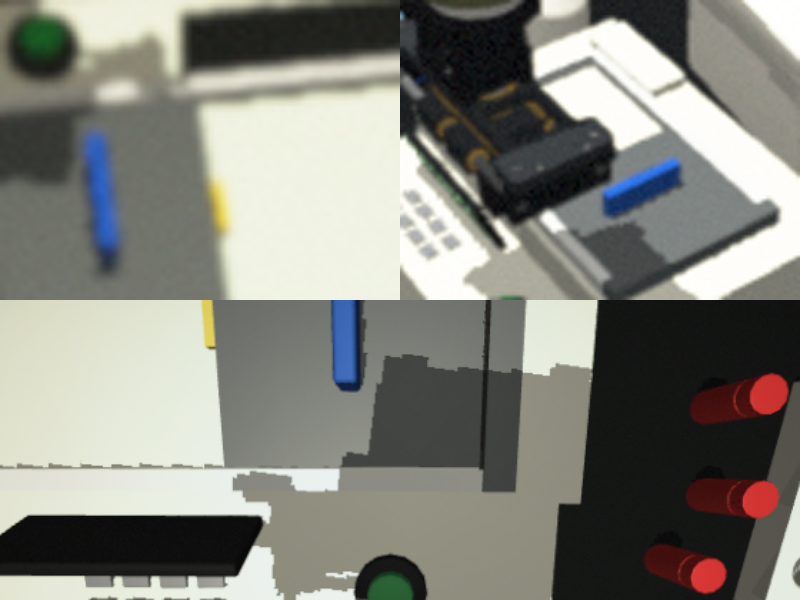

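```bash
python3 - <<'E'
from h import *
c=np.array([.5535,.1011]); a=np.radians(8.15); Q=np.array([[np.cos(a),-np.sin(a)],[np.sin(a),np.cos(a)]])
L=lambda x,y:(x*.7,(y-300)*.7)
for n,u,z in [("rib+y",L(333,380),.184),("rib-y",L(358,380),.184),("door+y",L(222,440),.16),("door-y",L(483,440),.16),("catch left",L(203,335),.1545),("catch left",L(203,335),.150)]:
    p=atz("w7",u,z)[:2]; print(n,(Q.T@(p-c)).round(4))
im=np.load("pics/w7.npz")["image"]; m=cv2.inRange(cv2.cvtColor(im,cv2.COLOR_BGR2HSV),(45,90,40),(80,255,255)); k,l,q,cc=cv2.connectedComponentsWithStats(m); i=1+np.argmax(q[1:,4]); print(q[i],cc[i],atz("w7",cc[i],.132))
s,R=st(); print(s["eef_pos"])
E
```

```text
rib+y [-0.0095 -0.0516]
rib-y [-0.0095 -0.0618]
door+y [-0.0316  0.004 ]
door-y [-0.0317 -0.1176]
catch left [0.0147 0.0109]
catch left [0.0158 0.0125]
[257 190  33  33 849] [272.92343934 206.01295642] [0.45250268 0.01248499 0.132     ]
[0.45410853 0.00637892 0.25017359]
```

```bash
python3 - <<'E'
from h import *
c=np.array([.5535,.1011]); a=np.radians(8.15); Q=np.array([[np.cos(a),-np.sin(a)],[np.sin(a),np.cos(a)]])
L=lambda x,y:(130+(x-400)/4,180+y/4)
for n,u,z in [("door+y",L(628,100),.16),("door+y",L(633,180),.16),("catch L",L(584,190),.1545),("catch R top",L(633,190),.1545)]:
    print(n,(Q.T@(atz("w6",u,z)[:2]-c)).round(4))
for f in("s6","s7"):
    im=np.load(f"pics/{f}.npz")["image"]; hs=cv2.cvtColor(im,cv2.COLOR_BGR2HSV)[180:240,290:345]
    for n,lo,hi,z in [("rib",(105,120,60),(125,255,255),.172),("catch",(18,90,80),(35,255,255),.153)]:
        m=cv2.inRange(hs,lo,hi); k,l,q,cc=cv2.connectedComponentsWithStats(m); i=1+np.argmax(q[1:,4]); ys=[]
        print(f,n,q[i].tolist(),(Q.T@(atz(f,cc[i]+[290,180],z)[:2]-c)).round(4))
E
```

```text
door+y [0.0497 0.0025]
door+y [0.0394 0.0025]
catch L [0.0363 0.0104]
catch R top [0.0363 0.0041]
s6 rib [6, 24, 4, 12, 38] [ 0.0396 -0.0575]
s6 catch [26, 22, 4, 9, 28] [0.0233 0.0057]
s7 rib [5, 13, 6, 22, 79] [ 0.0205 -0.0565]
s7 catch [26, 22, 4, 9, 21] [0.0237 0.0056]
```

The door edge moved back only ~1.5 mm on release (0.0025 → 0.004 in case y). That fits the catch holding it, since a free door would spring back ~5 mm. Next is the key, at about (0.4524, 0.0120).

```bash
python3 -m creep '[{"fingers":0,"travel":[-0.09,0.2,-0.015],"spin":0},{"fingers":0,"travel":[0,0.4,0],"spin":0},{"fingers":0,"travel":[0,0.4,0],"spin":0},{"fingers":0,"travel":[0,0.4,0],"spin":0},{"fingers":0,"travel":[0,0.3,0],"spin":0},{"fingers":0,"travel":[0,0.05,0],"spin":0},{"fingers":0,"travel":[0,0,0],"spin":0},{"fingers":0,"travel":[0,0,0],"spin":0}]' && python3 -m creep '[{"fingers":0,"travel":[0,0.04,0],"spin":0},{"fingers":0,"travel":[0,0.04,0],"spin":0},{"fingers":0,"travel":[0,0.04,0],"spin":0},{"fingers":0,"travel":[0,0.03,0],"spin":0},{"fingers":0,"travel":[0,0.02,0],"spin":0},{"fingers":0,"travel":[0,0,0],"spin":0},{"fingers":0,"travel":[0,0,0],"spin":0},{"fingers":0,"travel":[0,0,0],"spin":0}]'
```

```text
time: 26.7
eef_pos: [0.4526, 0.0114, 0.146]
tcp_rot: [-89.9, -0.0, -81.8]
ft_force: [0.1, 0.1, -0.1]
opening: 0.0004
time: 27.7
eef_pos: [0.453, 0.0113, 0.1386]
tcp_rot: [-89.9, -0.1, -81.8]
ft_force: [-15.7, -1.1, 41.7]
opening: 0.0006
```

Unexpectedly hard: 42 N. I'll read the moment to see where the contact is, and back off.

```bash
python3 - <<'E'
from h import *
s,R=st(); print(s["ft_force"],s["ft_torque"],s["eef_pos"])
E
python3 -m creep '[{"fingers":0,"travel":[0,-0.02,0],"spin":0},{"fingers":0,"travel":[0,-0.02,0],"spin":0},{"fingers":0,"travel":[0,0,0],"spin":0},{"fingers":0,"travel":[0,0,0],"spin":0},{"fingers":0,"travel":[0,0,0],"spin":0},{"fingers":0,"travel":[0,0,0],"spin":0},{"fingers":0,"travel":[0,0,0],"spin":0},{"fingers":0,"travel":[0,0,0],"spin":0}]'
python3 - <<'E'
from h import *
s,R=st(); print(s["ft_force"],s["ft_torque"],s["eef_pos"]); snap("wrist","w8"); snap("side","d8")
for f in("d7","d8"):
    im=np.load(f"pics/{f}.npz")["image"]; hs=cv2.cvtColor(im,cv2.COLOR_BGR2HSV); m=cv2.inRange(hs,(45,90,40),(80,255,255)); k,l,q,cc=cv2.connectedComponentsWithStats(m); print(f,[x.tolist() for x in q[1:] if x[4]>8])
b=np.load("pics/d8.npz")["image"][190:300,170:310]
cv2.imwrite("pics/c8.png",cv2.resize(b,None,fx=5,fy=5,interpolation=cv2.INTER_CUBIC))
E
```

```text
[-15.69151314  -1.12526951  41.69805763] [-0.17930895  3.72492122 -0.011047  ] [0.45299426 0.01132147 0.13862558]
time: 28.7
eef_pos: [0.4528, 0.0113, 0.1391]
tcp_rot: [-89.9, -0.0, -81.8]
ft_force: [-5.0, 0.6, 18.5]
opening: -0.0001
[-4.95370916  0.59145977 18.45165031] [-0.06226867  1.26314251  0.02913047] [0.45281581 0.01133905 0.13913551]
d7 [[237, 239, 11, 10, 90]]
d8 [[236, 243, 8, 6, 27]]
```

View pics/c8.png

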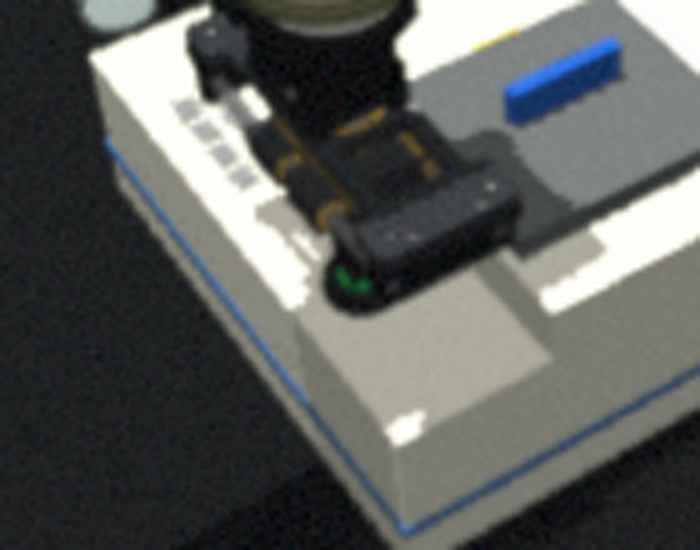

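The picture shows the gripper over the key at (350,275 in the crop), with the door shut and the catch showing behind it. To tell a fully pressed key from an obstruction, I'll back off a little and see whether a ~4 N spring plateau remains.

```bash
for i in 1 ; do python3 -m creep '[{"fingers":0,"travel":[0,-0.02,0],"spin":0},{"fingers":0,"travel":[0,0,0],"spin":0},{"fingers":0,"travel":[0,0,0],"spin":0},{"fingers":0,"travel":[0,0,0],"spin":0},{"fingers":0,"travel":[0,0,0],"spin":0},{"fingers":0,"travel":[0,0,0],"spin":0},{"fingers":0,"travel":[0,0,0],"spin":0},{"fingers":0,"travel":[0,0,0],"spin":0}]'; done; python3 -m creep '[{"fingers":0,"travel":[0,-0.02,0],"spin":0},{"fingers":0,"travel":[0,0,0],"spin":0},{"fingers":0,"travel":[0,0,0],"spin":0},{"fingers":0,"travel":[0,0,0],"spin":0},{"fingers":0,"travel":[0,0,0],"spin":0},{"fingers":0,"travel":[0,0,0],"spin":0},{"fingers":0,"travel":[0,0,0],"spin":0},{"fingers":0,"travel":[0,0,0],"spin":0}]'
```

```text
time: 29.8
eef_pos: [0.4527, 0.0113, 0.1394]
tcp_rot: [-89.9, -0.0, -81.8]
ft_force: [-0.2, 0.6, 7.1]
opening: 0.0002
time: 30.8
eef_pos: [0.4522, 0.0113, 0.14]
tcp_rot: [-90.0, -0.0, -81.8]
ft_force: [2.8, 0.2, 3.6]
opening: 0.0006
```

```bash
python3 -m creep '[{"fingers":0,"travel":[0,-0.02,0],"spin":0},{"fingers":0,"travel":[0,0,0],"spin":0},{"fingers":0,"travel":[0,0,0],"spin":0},{"fingers":0,"travel":[0,0,0],"spin":0},{"fingers":0,"travel":[0,0,0],"spin":0},{"fingers":0,"travel":[0,0,0],"spin":0},{"fingers":0,"travel":[0,0,0],"spin":0},{"fingers":0,"travel":[0,0,0],"spin":0}]'; python3 -m creep '[{"fingers":0,"travel":[0,-0.02,0],"spin":0},{"fingers":0,"travel":[0,0,0],"spin":0},{"fingers":0,"travel":[0,0,0],"spin":0},{"fingers":0,"travel":[0,0,0],"spin":0},{"fingers":0,"travel":[0,0,0],"spin":0},{"fingers":0,"travel":[0,0,0],"spin":0},{"fingers":0,"travel":[0,0,0],"spin":0},{"fingers":0,"travel":[0,0,0],"spin":0}]'
```

```text
time: 31.8
eef_pos: [0.452, 0.0113, 0.1411]
tcp_rot: [-90.0, -0.0, -81.8]
ft_force: [0.4, 0.7, 2.6]
opening: 0.0006
time: 32.8
eef_pos: [0.452, 0.0113, 0.1423]
tcp_rot: [-90.0, -0.0, -81.8]
ft_force: [-0.3, -0.4, 2.3]
opening: 0.0002
```

The force drops to a gentle plateau (3.6 → 2.6 → 2.3 N over 2.3 mm), which is the key's spring. So the key had been bottomed at TCP z≈0.139 and the closed tips simply reach further ahead. I'll raise clear and check.

```bash
python3 -m creep '[{"fingers":0,"travel":[0,-0.05,0],"spin":0},{"fingers":0,"travel":[0,-0.2,0],"spin":0},{"fingers":0,"travel":[0,-0.4,0],"spin":0},{"fingers":0,"travel":[0,-0.5,0],"spin":0},{"fingers":0,"travel":[0,-0.5,0],"spin":0},{"fingers":0,"travel":[0,-0.2,-0.2],"spin":0},{"fingers":0,"travel":[0,0,-0.3],"spin":0},{"fingers":0,"travel":[0,0,0],"spin":0}]'; python3 - <<'E'
from h import *
snap("wrist","w9"); snap("side","d9"); s,_=st(); print(s["eef_pos"],s["ft_force"])
for f in ("w9","d9"):
    im=np.load(f"pics/{f}.npz")["image"]; m=cv2.inRange(cv2.cvtColor(im,cv2.COLOR_BGR2HSV),(45,90,40),(80,255,255)); k,l,q,cc=cv2.connectedComponentsWithStats(m); i=1+np.argmax(q[1:,4]); print(f,q[i].tolist(),atz(f,cc[i],.132))
a=np.load("pics/w9.npz")["image"][:240]; b=np.load("pics/d9.npz")["image"][150:270,190:350]
cv2.imwrite("pics/c9.png",np.vstack([cv2.resize(a,(700,300)),cv2.resize(b[:68],(700,298),interpolation=cv2.INTER_CUBIC)]))
E
```

```text
time: 33.8
eef_pos: [0.4212, 0.0067, 0.2532]
tcp_rot: [-90.0, -0.0, -81.9]
ft_force: [-0.1, 0.4, -0.3]
opening: 0.0006
[0.42224312 0.00688075 0.25312729] [ 1.05768283  0.21298413 -0.43483318]
w9 [262, 148, 34, 34, 884] [0.45247666 0.012574   0.132     ]
d9 [236, 239, 12, 10, 89] [0.45106249 0.00646141 0.132     ]
```

View pics/c9.png

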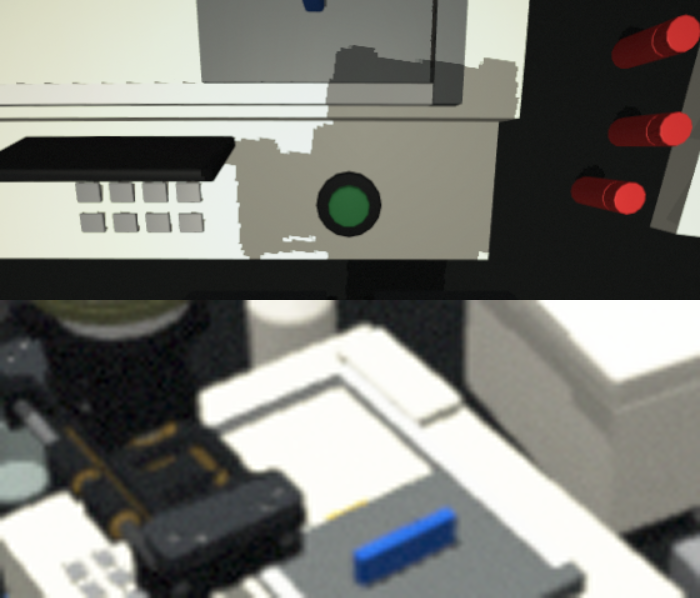

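The key is up again: its disc is 34 px across, as before the press, and centred in its ring at (348,206 in the picture). The spring forces fit 0.8 N/mm over the full 5 mm. The door is shut with the yellow catch visible behind it, and the arm is clear. Handing in.

```bash
python3 -c "
from plant import *
print(sign_off())"
```

```text
the job is handed in; nothing more can be done
None
```

The amber cell is in the holder, the door is shut and the green key has been pressed and let go. I handed the job in at about 34 s of the 72 s allowed. The hand-in gives no verdict, so what follows rests on my own checks.

- **Cell:** I gripped it at 15 N and lowered it by feel until the holder floor pushed back with 8 N, then let go. Afterwards the cap was seen centred in the block, within about 1 pixel of where a seated cell should appear.
- **Door:** I pushed it in small steps and it stalled at 13 N, under the 20 N limit. The yellow catch stood up behind it, and on release the door moved back only about 1.5 mm, where an unlatched door would spring back about 5 mm. I judged the catch from pictures and this small spring-back; its travel was not measured directly.
- **Rib position:** This disagreed between methods. The pictures gave about −57 mm in the case frame. The tool position suggested −64 mm if the fingers are 15 mm thick. I put the difference down to the closed fingers being thinner than I assumed.
- **Key:** The closed fingertips reached about 4 mm further than expected, so the key hit its stop earlier and harder than planned, with 42 N at the wrist. That is below the 120 N wrist limit. As I backed off, the force fell from 3.6 to 2.3 N, which matches the key's spring over its full 5 mm. The last picture showed the key up again.
- **Surroundings:** In the last picture the arm was clear of everything. I did not measure the other two cells or the bench items at the end; no contact with them was noticed.

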